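# Flush the coffee bar's water line: set the bypass, snap the coupler on and hold it

## Task

First slide the teal bypass grip along its track until it stands level with the yellow pointer. Then take the steel flush coupler by its black neck and press it squarely onto the tilted brass nipple of the flush port until it snaps fully down. Finish while still holding it there, pressed down against the nipple's spring, with the bypass left at the pointer and the crockery and tools around left where they are.

Things in the scene. Friction and masses are not known exactly. Their poses are not given: they have to be found in the camera images.
- bypass_base: The bypass track: a fixed aluminium housing 40 x 170 mm, 14 mm high, standing on the counter. Origin: centre of its underside. Its y axis runs along the track.
- bypass_top (a point): Centre of the top of the teal slider grip, a block 28 mm across the track (x) x 20 mm along it (y) x 40 mm high, whose top is 54 mm and underside 14 mm above the counter. It slides along the track's y axis only, with 1.5 N of friction, and stays where it is left. Axes as bypass_base.
- bypass (a joint): Travel of the teal grip along the track's +y, 0 to 0.12 m; at 0 the grip stands 60 mm to the -y side of the track's centre.
- pointer: Fixed yellow pointer, 10 mm wide, 12 mm high and 38 mm long across the track, standing on the counter beside the track's +x side, 21 to 59 mm from the track's centre line. Origin on its centre line, at the counter, 27 mm from the track's centre line; its y axis is parallel to the track. The grip is set when its y in this frame is 0 (within 6 mm).
- coupler: The loose flush coupler, 0.22 kg, 80 mm tall, standing mouth down on the counter. Origin: centre of its mouth; z points along its axis, away from the mouth. First 40 mm: a steel bell of 46 mm diameter with a bore of 24 mm diameter, 22 mm deep, in the mouth; its flat top is a ledge at 40 mm. Above it, from 40 to 80 mm: the square black neck, 28 x 28 mm, flats facing x and y. Fingers may rest on the ledge and push on it.
- coupler_neck (a point): Centre of the coupler's square neck, 60 mm above the mouth; axes as the coupler.
- coupler_seat (a point): Centre of the floor of the coupler's bore, 22 mm above the mouth; it meets the nipple's tip.
- port: The fixed flush port: a steel foot 130 x 110 mm, 16 mm high, with a teal boss of 60 mm diameter whose top face is tilted 25 degrees (0.436 rad) towards the port's -x. Origin: centre of the foot's underside. The centre of the tilted face is 85 mm above it.
- nipple_tip (a point): Tip of the brass nipple, a pin of 20 mm diameter with a chamfered end (12 mm at the tip), standing 34 mm out of the boss's tilted face. z points outward along the nipple's axis, which leans 25 degrees from vertical towards the port's -x. The tip moves in with the nipple.
- nipple (a joint): How far the nipple is pushed in along its axis, 0 to 0.010 m (hard stop). It takes about 8 N to start it; past mid-travel it snaps over (an orange pin on the boss's side pops out and in again) and the resistance drops to about 4 N, which keeps pushing outward at the stop. It counts as snapped down beyond 8 mm and springs back out if let go.
- jug: Bystander: steel milk jug, 72 mm diameter, 100 mm tall, origin under its centre; leave it alone.
- cup: Bystander: white cup, 76 mm diameter, 60 mm tall, origin under its centre; leave it alone.
- espresso_cup: Bystander: black cup, 62 mm diameter, 52 mm tall, origin under its centre; leave it alone.
- tamper: Bystander: steel tamper, 58 mm diameter, 83 mm tall, origin under its centre, standing between the robot and the port; leave it alone.
- bean_jar: Bystander: amber jar, 80 mm diameter, 130 mm tall, origin under its centre; leave it alone.
- bar_spoon: Bystander: spoon 200 mm long lying along its x axis, origin under its middle; leave it alone.
Mind the look-alikes: they are no part of the job. Leave any blue or red look-alike of the port alone. Several things have the shape of the bypass_base; the one meant has the colours described above.

How it is judged:
On the way, in this order (a step that is already met when the one before it is completed fails the run):
1. the bypass grip stands still level with the yellow pointer, within 6 mm (y of bypass_top in the frame of pointer between -0.006 and 0.006 m and velocity of joint bypass between -0.01 and 0.01 m/s), for 0.2 s.
2. the coupler sits squarely on the nipple, snapped down (value of joint nipple above 0.008 m and distance between coupler_seat and nipple_tip below 0.005 m and angle between the z axis of coupler_seat and the z axis of nipple_tip, either way round below 0.14 rad), for 0.2 s.
At the end, for the whole second after the job is handed in: Bypass grip within 6 mm of the pointer along the track; nipple pushed in by more than 8 mm by the coupler, whose bore floor is within 5 mm of the nipple's tip and whose axis is within 0.14 rad of the nipple's; the fingers still hold or press the coupler (more than 1 N) and it is at rest (all of step 2 and y of bypass_top in the frame of pointer between -0.006 and 0.006 m and contact force between the fingers and coupler above 1 N and linear speed of coupler below 0.03 m/s); the arm keeps its last pose, push and grip.
It fails at once if a bystander (jug, cups, tamper, jar or spoon) was moved more than 30 mm (distance of any of jug, cup, espresso_cup, tamper, bean_jar, bar_spoon from where it was at the start of the episode above 0.03 m).
It also fails if it takes over 64 s, if anything falls off the work surface, if the arm or the gripper's body presses on something with over 40 N, if the wrist force passes 120 N, or if a joint passes its speed limit or range.

## Robot

A 7-joint arm with a two-finger parallel gripper is mounted at the origin on the work surface. World frame = base frame: x ahead of the robot, y to its left, z up, the work surface at z = 0. Lengths are in m, angles in rad, forces in N, time in s.
With the tool pointing down it reaches from about 0.4 to 0.85 m from the base axis. Payload 10.4 kg.
Tool frame: the origin (TCP) lies midway between the tips of the shut fingers; the grasp point (between the pads) lies 19 mm behind it (manip.grasp_offset is the distance from the TCP to the grasp point, in m); x points along the fingers, z is the direction in which the jaws open and shut, and the axes are right-handed (so a half turn about x gives the same grasp; the last joint's range is limited). The gripper opens to 85 mm and grips with 20 to 120 N. Pads are 22 mm wide; open, the fingers measure 114 mm over their backs; the gripper's body (76 mm by 85 mm) begins 54 mm behind the grasp point. The pads swing forward as they close: fully open they stand 13 mm farther back than shut.
Start: joints at [1.156, 0.332, -0.065, 1.46, 0.022, 1.35, -0.088], TCP at [0.239, -0.578, 0.231] pointing down, gripper open.
Joint ranges: [-2.6, 2.6], [-0.5, 2.12], [-1.47, 1.34], [0.16, 2.42], [-1.27, 4.41], [0.06, 2.06], [-2.6, 2.6]. Speed limits (rad/s): [2.22, 2.22, 2.79, 2.79, 3.14, 3.14, 3.14].

## Interface

Orientations are given as a unit quaternion [w, x, y, z].
In Python, from plant import readout, optics, job_done, manip gives the robot as it stands.
- The arm moves only by the tool carry_out, never from a script. Its argument "deltas" is a list of rows, each an object of numbers: "tx", "ty", "tz": the shift along the tool's x, y, z in m; "ax", "ay", "az": the turn, a rotation vector about the tool's x, y, z in degrees. In form: [{"tx": .., "ty": .., "tz": .., "ax": .., "ay": .., "az": ..}, ...]. A call has 1 to 20 rows; each row shifts and turns the commanded pose from where the row before left it, along the tool's axes as they then stand; what a row does not reach is not made up. A row lasts 1/10 s, in which the tool goes at most 50 mm and 8.59 degrees, less where a joint would pass 70% of its speed; a pose out of reach is approached as far as the arm can. A call with a gripper value outside its range is refused whole. "grip" is the finger opening in m, from 0 to 0.0854, set as the call begins (left out, the last holds). The fingers move at their own pace and stop on an object; the grip force is fixed at half the most. Time passes only in rows, so rows that do not move let the fingers close. It gives the time, the measured TCP pose, the force and the opening at its end, in the units of the state.
- readout.observe(): the state, without advancing time (a new reading comes with each control period).
- optics.camera(name): name is "side" or "top" or "wrist"; returns a dict with "image" (420x560x3 uint8, red, green, blue), "intrinsics" (3x3 intrinsics, pixels), "rvec" (rotation vector, rad) and "tvec" (3), from world to camera coordinates, as OpenCV has them; the wrist camera has in their place "hand_eye" (4x4, takes a point from camera to tool coordinates, whose origin is the TCP and whose axes are the tool frame's). Camera axes: x right, y down, z forward; pixel columns grow to the right and rows downward; lengths in m; the calibration is good to about 2 mm. The wrist camera is an equidistant fisheye: a pixel r from the principal point sees the ray r / f radians off the axis. A picture is of the moment at which its call begins: read the wrist's pose just before it. There is no depth.
- job_done(): hands the job in, once; it reports no verdict.
The state is a dict: "time_s": time; "joints": joint angles; "dq": joint speeds; "joint_torque": joint torques, N m; "tcp_pos": TCP position; "orientation": TCP orientation; "wrist_force": force on the tool from outside, world axes, zero at the start; "torque": the same for the moment, N m; "finger_gap": finger opening in m.
Only numpy, scipy, OpenCV 4.12 (cv2) and the standard library are available. Lean on these libraries where they do the work, as an engineer would, in place of code of your own. Each camera call takes 0.05 s, during which the arm holds its last target.

## Working session

There is one attempt and no reset: what is moved stays moved. The work goes in short steps, Python scripts to look and compute and a tool call to move; the robot and the scene stay as the last step left them, time stands still between calls to the robot, and variables do not carry over. Pictures are saved under pics/ and viewed, and the job is handed in when it is done.

Besides the shell and the picture viewer there is one more tool, called after "Emit:" by a JSON object that holds its "method" and its "body". carry_out: Moves the arm, as the interface text tells. Its arguments: {"type":"object","properties":{"deltas":{"type":"array"},"grip":{"type":"number"}},"required":["deltas"]}

```bash
ls; mkdir -p pics
python3 - <<'E'
from plant import readout, optics, manip
import cv2, numpy as np
print(readout.observe()); print([ (a,getattr(manip,a)) for a in dir(manip) if a[0]!='_'])
for n in ("side","top","wrist"):
    c=optics.camera(n); cv2.imwrite(f"pics/{n}0.png",c["image"][:,:,::-1])
    print(n,{k:np.round(v,4).tolist() for k,v in c.items() if k!="image"})
E
```

```text
pics
{'time_s': 0.0, 'joints': array([ 1.15641054,  0.33286988, -0.06475472,  1.46092829,  0.02157179,
        1.34993168, -0.08849926]), 'dq': array([-0.00148148,  0.00013635, -0.00115844,  0.00111327,  0.00158311,
       -0.0014912 ,  0.00010146]), 'joint_torque': array([-1.69085688e-04, -6.25456166e+01,  4.92401782e-02, -3.91603410e+01,
        1.61472335e-02,  9.92636138e-03,  2.96933899e-05]), 'tcp_pos': array([ 0.23853685, -0.57727527,  0.23052354]), 'orientation': array([ 0.58734286,  0.39337307,  0.58819986, -0.39281919]), 'wrist_force': array([0.42691708, 0.36913697, 0.43573686]), 'torque': array([0.0356549 , 0.02598326, 0.00198214]), 'finger_gap': 0.08567989757351223}
[('MotionError', <class 'plant.MotionError'>), ('grasp_offset', 0.0187)]
side {'intrinsics': [[419.3555, 0.0, 279.427], [0.0, 419.3555, 207.2767], [0.0, 0.0, 1.0]], 'rvec': [0.7946, -2.3871, 1.3512], 'tvec': [0.4706, 0.231, 0.9831]}
top {'intrinsics': [[520.8269, 0.0, 267.9678], [0.0, 520.8269, 206.2915], [0.0, 0.0, 1.0]], 'rvec': [2.1488, -2.0896, 0.197], 'tvec': [0.054, 0.5869, 1.2758]}
wrist {'intrinsics': [[325.1923, 0.0, 281.2463], [0.0, 325.1923, 206.1536], [0.0, 0.0, 1.0]], 'hand_eye': [[-0.0008, -0.2818, 0.9595, -0.1432], [0.0003, -0.9595, -0.2818, 0.0723], [1.0, 0.0001, 0.0008, -0.0002], [0.0, 0.0, 0.0, 1.0]]}
```

View pics/top0.png

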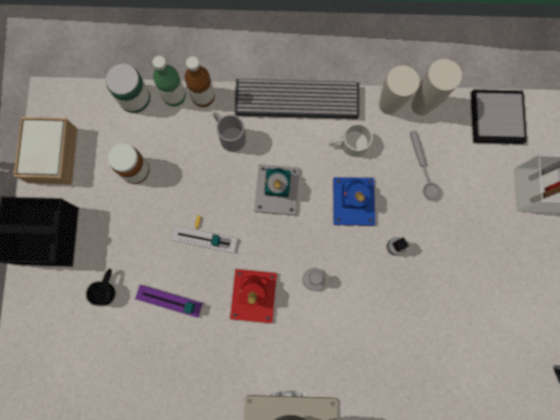

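View pics/side0.png

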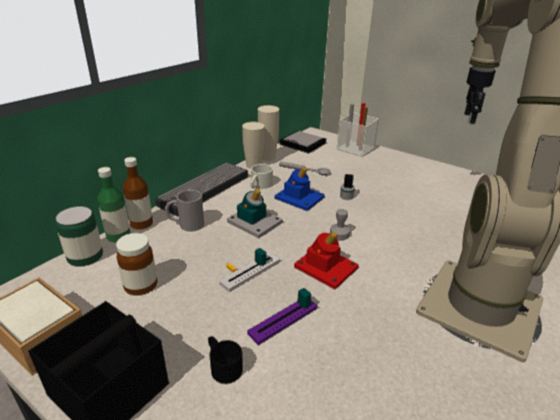

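View pics/wrist0.png

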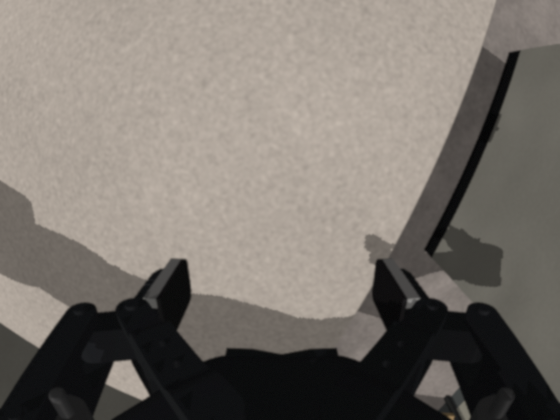

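Run:
```python
import cv2, numpy as np
t=cv2.imread("pics/top0.png"); s=cv2.imread("pics/side0.png")
def cr(i,x,y,w,h,k): return cv2.convertScaleAbs(cv2.resize(i[y:y+h,x:x+w],None,fx=k,fy=k,interpolation=cv2.INTER_CUBIC),alpha=1.5)
a=cr(t,165,155,140,105,5); cv2.imwrite("pics/c1.png",a)
b=cr(t,370,215,60,60,6); c=cr(s,320,160,60,60,6); cv2.imwrite("pics/c2.png",np.hstack([b,c]))
cv2.imwrite("pics/c3.png",cr(s,210,175,100,120,5))
```

```text
(no output)
```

View pics/c1.png

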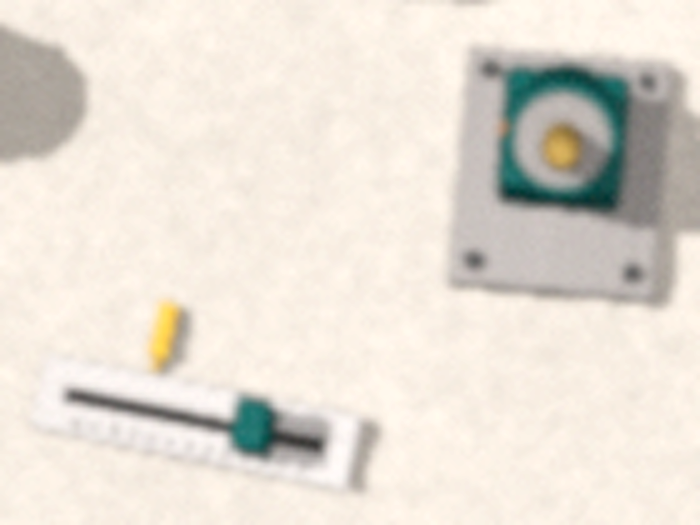

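View pics/c2.png

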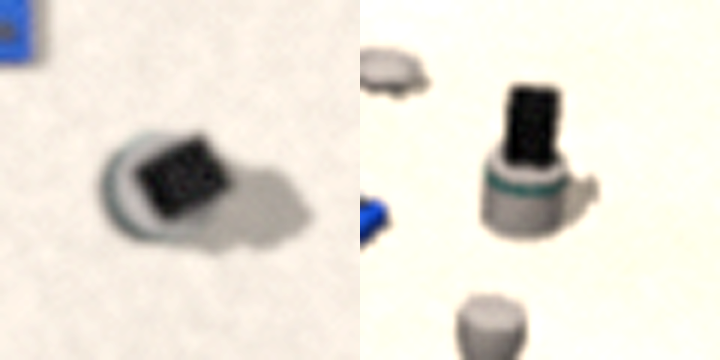

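View pics/c3.png

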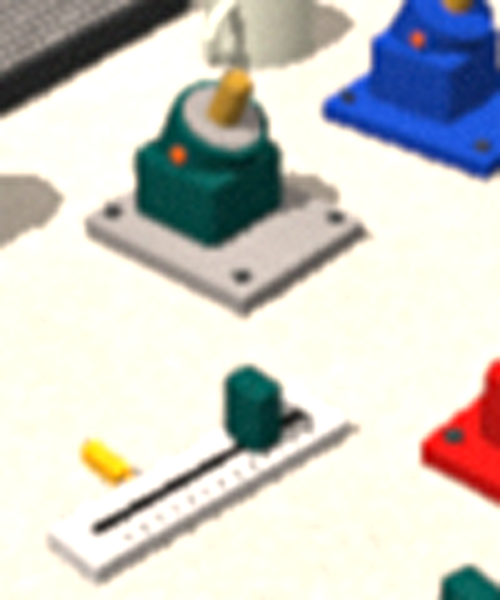

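```bash
cat > h.py <<'E'
import cv2, numpy as np
from scipy.optimize import least_squares
from scipy.spatial.transform import Rotation as R
K={"side":np.array([[419.3555,0,279.427],[0,419.3555,207.2767],[0,0,1]]),"top":np.array([[520.8269,0,267.9678],[0,520.8269,206.2915],[0,0,1]])}
import plant
from plant import optics, readout
C={}
def cam(n):
    c=optics.camera(n); C[n]=(c["intrinsics"],c["rvec"],c["tvec"]); return c["image"]
try:
    C=np.load("cal.npy",allow_pickle=True).item()
except Exception:
    cam("side");cam("top");np.save("cal.npy",C)
def proj(n,P):
    k,r,t=C[n]; return cv2.projectPoints(np.atleast_2d(np.float64(P)),np.float64(r),np.float64(t),np.float64(k),None)[0].reshape(-1,2)
def camc(n):
    k,r,t=C[n]; M=cv2.Rodrigues(np.float64(r))[0]; return -M.T@np.float64(t).ravel()
def onz(n,uv,z):
    k,r,t=C[n]; M=cv2.Rodrigues(np.float64(r))[0]
    d=M.T@np.linalg.inv(k)@np.array([uv[0],uv[1],1.]); c=camc(n); return c+d*(z-c[2])/d[2]
def uncrop(off,k,p): return (np.array(p)+.5)/k-.5+np.array(off)
def T2(p,P): # p=(x,y,yaw)
    P=np.atleast_2d(P); c,s=np.cos(p[2]),np.sin(p[2])
    return np.c_[p[0]+c*P[:,0]-s*P[:,1],p[1]+s*P[:,0]+c*P[:,1],P[:,2]]
def fit(obs,p0):
    # obs: list (cam,uv,modelpt)
    f=lambda p: np.concatenate([proj(n,T2(p,m))[0]-uv for n,uv,m in obs])
    r=least_squares(f,p0,loss="soft_l1"); return r.x,r.fun.reshape(-1,2)
E
cat > m1.py <<'E'
from h import *
a=lambda p:uncrop((165,155),5,p); s=lambda p:uncrop((210,175),5,p)
print(camc("top"),camc("side"))
tip=[-.01437,0,.1158]
obs=[("top",a((475,48)),[.065,.055,.016]),("top",a((680,70)),[.065,-.055,.016]),("top",a((660,298)),[-.065,-.055,.016]),("top",a((450,283)),[-.065,.055,.016]),
("top",a((561,147)),tip),("side",s((88,222)),[-.065*-1,.055,.016]),("side",s((365,230)),[-.065,-.055,.016]),("side",s((243,303)),[-.065,.055,.016]),("side",s((238,75)),tip)]
print([onz("top",o[1],.016) for o in obs[:4]])
p,r=fit(obs,[.75,0,0]); print("port",p,np.round(r,1).tolist())
h=.014
obs=[("top",a((45,357)),[.02,.085,h]),("top",a((375,420)),[.02,-.085,h]),("top",a((357,488)),[-.02,-.085,h]),("top",a((32,425)),[-.02,.085,h]),
("side",s((50,540)),[.02,.085,h]),("side",s((98,572)),[-.02,.085,h]),("side",s((355,425)),[-.02,-.085,h])]
q,r=fit(obs,[.6,.2,-.2]); print("track",q,np.round(r,1).tolist())
for nm,z,pp in (("pointer",.012,[a((170,303)),a((160,367))]),("grip",.054,[a((250,420))])):
    for uv in pp:
        w=onz("top",uv,z); d=w[:2]-q[:2]; c_,s_=np.cos(q[2]),np.sin(q[2]); print(nm,w,[c_*d[0]+s_*d[1],-s_*d[0]+c_*d[1]])
E
python3 m1.py
```

```text
[0.33352691 0.06045705 1.36384937] [-0.03071759  0.86733271  0.6986213 ]
[array([0.70693993, 0.09631459, 0.016     ]), array([ 0.69780063, -0.01359182,  0.016     ]), array([ 0.57378389, -0.00510565,  0.016     ]), array([0.57872945, 0.10547518, 0.016     ])]
port [ 0.64006101  0.04723889 -0.07060197] [[-0.4, -0.7], [-0.5, -1.2], [-0.8, 0.9], [-0.5, -0.2], [0.6, 1.7], [-0.8, -2.1], [0.6, -2.7], [0.1, -1.6], [1.0, 0.3]]
track [ 0.50060538  0.23454758 -0.16129021] [[0.5, -0.1], [-2.0, -0.6], [-1.4, 0.9], [-0.3, 1.2], [-0.3, -2.9], [0.5, -1.1], [-0.1, -2.2]]
pointer [0.56465129 0.25278711 0.012     ] [np.float64(0.06028553198097608), np.float64(0.028288048287006935)]
pointer [0.53046402 0.25621529 0.012     ] [np.float64(0.025991448996217012), np.float64(0.02618154006540989)]
grip [0.49853507 0.20310524 0.054     ] [np.float64(0.003005942072201981), np.float64(-0.031366715252685244)]
```

```bash
cat > m2.py <<'E'
from h import *
a=lambda p:uncrop((370,215),6,p); s=lambda p:uncrop((320,160),6,(p[0]-360,p[1]))
pts=[onz("top",a(p),.08) for p in [(135,178),(205,133),(232,182),(168,222)]]
print(np.round(pts,4)); P=np.array(pts); c=P.mean(0); print("neck top",c)
d=P[1]-P[0]; e=P[2]-P[3]; print("edge yaw deg",np.degrees(np.arctan2(d[1],d[0])),np.degrees(np.arctan2(e[1],e[0])),np.linalg.norm(d))
print("side proj mouth centre, neck top centre", proj("side",[[c[0],c[1],0],[c[0],c[1],.08]]), s((525,210)), s((533,90)))
o=readout.observe(); q=o["orientation"]; print(R.from_quat([q[1],q[2],q[3],q[0]]).as_matrix().round(3))
print("tamper",onz("top",(315,280),.08))
E
python3 m2.py
```

```text
[[ 0.4934 -0.2395  0.08  ]
 [ 0.513  -0.2687  0.08  ]
 [ 0.4929 -0.2794  0.08  ]
 [ 0.4756 -0.2527  0.08  ]]
neck top [ 0.493735 -0.260069  0.08    ]
edge yaw deg -56.28174924157992 -57.07940505294719 0.03514537563326724
side proj mouth centre, neck top centre [[346.45414199 196.95469265]
 [349.04505213 175.68493158]] [347.08333333 194.58333333] [348.41666667 174.58333333]
[[-0.     0.924  0.382]
 [ 0.001  0.382 -0.924]
 [-1.    -0.    -0.001]]
tamper [ 0.4004009 -0.0498248  0.08     ]
```

Emit:
{"method": "carry_out", "body": {"deltas": [{"ty": 0.0357,"tz": -0.0195},{"ty": 0.0357,"tz": -0.0195},{"ty": 0.0357,"tz": -0.0195},{"ty": 0.0357,"tz": -0.0195},{"ty": 0.0357,"tz": -0.0195},{"ty": 0.0357,"tz": -0.0195},{"ty": 0.0357,"tz": -0.0195},{"ty": 0.0357,"tz": -0.0195},{"ty": 0.0357,"tz": -0.0195},{"ty": 0.0357,"tz": -0.0195},{"ax": -5},{"ax": -5},{},{}]}}

```text
validation failed for argument at $.de...
```

```bash
cat >> h.py <<'E'
HE=None
def pose():
    o=readout.observe(); q=o["orientation"]; M=np.eye(4); M[:3,:3]=R.from_quat([q[1],q[2],q[3],q[0]]).as_matrix(); M[:3,3]=o["tcp_pos"]; return M,o
def wshot(name):
    M,o=pose(); c=optics.camera("wrist"); np.savez(f"pics/{name}.npz",M=M,K=c["intrinsics"],H=c["hand_eye"])
    cv2.imwrite(f"pics/{name}.png",c["image"][:,:,::-1]); return M,o
def wproj(name,P):
    d=np.load(f"pics/{name}.npz"); X=np.linalg.inv(d["M"]@d["H"]); P=np.atleast_2d(np.float64(P)); p=P@X[:3,:3].T+X[:3,3]
    rr=np.hypot(p[:,0],p[:,1]); th=np.arctan2(rr,p[:,2]); k=d["K"]; s=k[0,0]*th/np.maximum(rr,1e-9)
    return np.c_[k[0,2]+s*p[:,0],k[1,2]+s*p[:,1]]
def wonz(name,uv,z):
    d=np.load(f"pics/{name}.npz"); X=d["M"]@d["H"]; k=d["K"]; u=np.array([uv[0]-k[0,2],uv[1]-k[1,2]]); r=np.hypot(*u); th=r/k[0,0]
    v=X[:3,:3]@np.array([np.sin(th)*u[0]/r,np.sin(th)*u[1]/r,np.cos(th)]); c=X[:3,3]; return c+v*(z-c[2])/v[2]
def anyproj(n,P): return proj(n,P) if n in C else wproj(n,P)
def fit(obs,p0):
    f=lambda p: np.concatenate([anyproj(n,T2(p,m))[0]-uv for n,uv,m in obs])
    r=least_squares(f,p0,loss="soft_l1"); return r.x,r.fun.reshape(-1,2)
E
python3 - <<'E'
from h import *
M,o=wshot("w1"); print(M.round(4),o["time_s"],o["wrist_force"])
E
```

```text
[[-2.000e-04  9.242e-01  3.818e-01  2.386e-01]
 [ 5.000e-04  3.818e-01 -9.242e-01 -5.775e-01]
 [-1.000e+00 -0.000e+00 -6.000e-04  2.310e-01]
 [ 0.000e+00  0.000e+00  0.000e+00  1.000e+00]] 0.25 [-0.22549361  0.39821511  0.4727547 ]
```

View pics/w1.png

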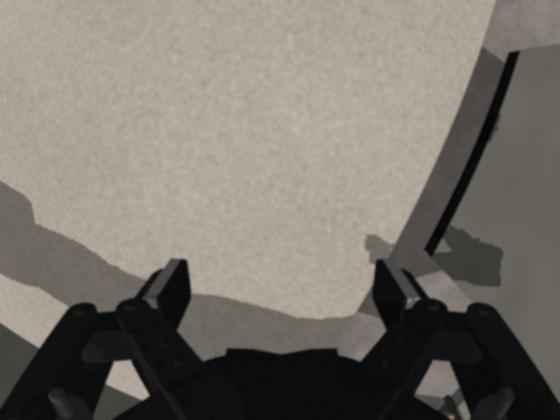

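Emit:
{"method": "carry_out", "body": {"deltas": [{"tx": 0,"ty": 0.0357,"tz": -0.0195,"ax": 0,"ay": 0,"az": 0},{"tx": 0,"ty": 0.0357,"tz": -0.0195,"ax": 0,"ay": 0,"az": 0},{"tx": 0,"ty": 0.0357,"tz": -0.0195,"ax": 0,"ay": 0,"az": 0},{"tx": 0,"ty": 0.0357,"tz": -0.0195,"ax": 0,"ay": 0,"az": 0},{"tx": 0,"ty": 0.0357,"tz": -0.0195,"ax": 0,"ay": 0,"az": 0},{"tx": 0,"ty": 0.0357,"tz": -0.0195,"ax": 0,"ay": 0,"az": 0},{"tx": 0,"ty": 0.0357,"tz": -0.0195,"ax": 0,"ay": 0,"az": 0},{"tx": 0,"ty": 0.0357,"tz": -0.0195,"ax": 0,"ay": 0,"az": 0},{"tx": 0,"ty": 0.0357,"tz": -0.0195,"ax": 0,"ay": 0,"az": 0},{"tx": 0,"ty": 0.0357,"tz": -0.0195,"ax": 0,"ay": 0,"az": 0},{"tx": 0,"ty": 0,"tz": 0,"ax": -5,"ay": 0,"az": 0},{"tx": 0,"ty": 0,"tz": 0,"ax": -5,"ay": 0,"az": 0},{"tx": 0,"ty": 0,"tz": 0,"ax": 0,"ay": 0,"az": 0}]}}

```text
time_s: 1.6
tcp_pos: [0.4942, -0.2609, 0.2313]
orientation: [0.62, 0.34, 0.62, -0.34]
wrist_force: [0.0, -0.1, 0.0]
finger_gap: 0.0853
```

Run:
```python
from h import *
M,o=wshot("w1"); print(M.round(4),o["time_s"],o["wrist_force"])
```

```text
[[-1.000e-04  8.429e-01  5.381e-01  4.942e-01]
 [-0.000e+00  5.381e-01 -8.429e-01 -2.609e-01]
 [-1.000e+00 -1.000e-04 -0.000e+00  2.313e-01]
 [ 0.000e+00  0.000e+00  0.000e+00  1.000e+00]] 1.6 [ 0.04336794 -0.068621    0.03690351]
```

View pics/w1.png

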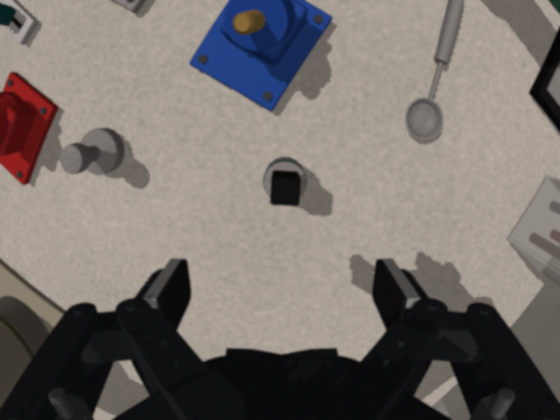

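Run:
```python
import cv2
i=cv2.imread("pics/w1.png")[145:225,240:330]
cv2.imwrite("pics/c4.png",cv2.convertScaleAbs(cv2.resize(i,None,fx=7,fy=7,interpolation=cv2.INTER_CUBIC),alpha=2.2))
```

```text
(no output)
```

View pics/c4.png

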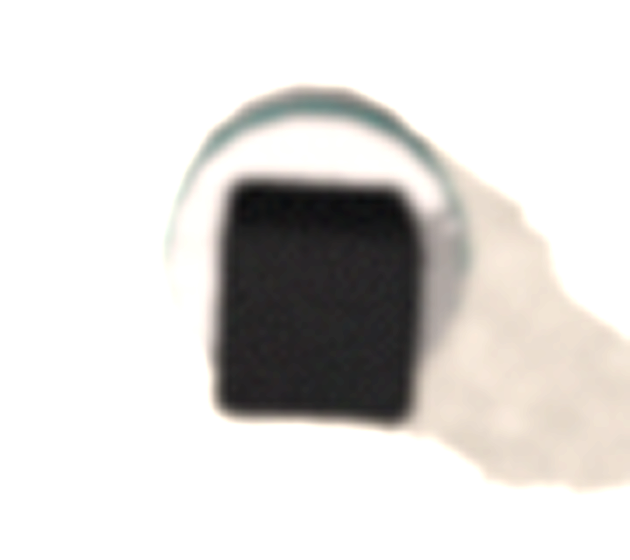

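Run:
```python
from h import *
u=lambda p:uncrop((240,145),7,p)
P=np.array([wonz("w1",u(p),.08) for p in [(220,238),(418,241),(215,415),(411,418)]]); print(P.round(4)); 
print(P.mean(0)); 
for a,b in((0,1),(2,3),(2,0),(3,1)): d=P[b]-P[a]; print(np.degrees(np.arctan2(d[1],d[0])),np.linalg.norm(d))
print("bell ledge centre", wonz("w1",u((318,240)),.04))
# corner model fit for coupler x,y,yaw, combos
h=.014
obs=[("w1",u(p),m) for p,m in [((220,238),[.014,.014,.08]),((418,241),[.014,-.014,.08]),((215,415),[-.014,.014,.08]),((411,418),[-.014,-.014,.08])]]
p,r=fit(obs,[.494,-.26,.57]);print(p,np.degrees(p[2]),r.round(1).tolist())
```

```text
[[ 0.4996 -0.2464  0.08  ]
 [ 0.5134 -0.2687  0.08  ]
 [ 0.4787 -0.2588  0.08  ]
 [ 0.4926 -0.2813  0.08  ]]
[ 0.49607413 -0.26379107  0.08      ]
-58.28899902277725 0.026137531772642445
-58.35595439009977 0.026402130444388425
30.526351701791675 0.024304678499845182
31.15076707046131 0.024331500014371715
bell ledge centre [ 0.49973912 -0.26232453  0.04      ]
[ 0.49584771 -0.26395264  0.53860064] 30.859543766571026 [[-0.9, -1.9], [1.1, -1.4], [-0.9, 1.9], [0.8, 2.4]]
```

Emit:
{"method": "carry_out", "body": {"deltas": [{"tx": 0,"ty": 0.0254,"tz": -0.0388,"ax": 0,"ay": 0,"az": 0},{"tx": 0,"ty": 0.0254,"tz": -0.0388,"ax": 0,"ay": 0,"az": 0},{"tx": 0,"ty": 0.0254,"tz": -0.0388,"ax": 0,"ay": 0,"az": 0},{"tx": 0,"ty": 0.0254,"tz": -0.0388,"ax": 0,"ay": 0,"az": 0},{"tx": 0,"ty": 0.0254,"tz": -0.0388,"ax": 0,"ay": 0,"az": 0},{"tx": 0,"ty": 0.0254,"tz": -0.0388,"ax": 0,"ay": 0,"az": 0},{"tx": 0,"ty": 0.0254,"tz": -0.0388,"ax": 0,"ay": 0,"az": 0},{"tx": 0,"ty": 0.0254,"tz": -0.0388,"ax": 0,"ay": 0,"az": 0},{"tx": 0,"ty": 0.0254,"tz": -0.0388,"ax": 0,"ay": 0,"az": 0},{"tx": 0,"ty": 0.0254,"tz": -0.0388,"ax": 0,"ay": 0,"az": 0},{"tx": 0,"ty": 0,"tz": 0,"ax": 8.4,"ay": 0,"az": 0},{"tx": 0,"ty": 0,"tz": 0,"ax": 8.4,"ay": 0,"az": 0},{"tx": 0,"ty": 0,"tz": 0,"ax": 8.4,"ay": 0,"az": 0},{"tx": 0,"ty": 0,"tz": 0,"ax": 8.4,"ay": 0,"az": 0},{"tx": 0,"ty": 0,"tz": 0,"ax": 8.4,"ay": 0,"az": 0},{"tx": 0,"ty": 0,"tz": 0,"ax": 0,"ay": 0,"az": 0}]}}

```text
time_s: 3.25
tcp_pos: [0.5005, 0.2023, 0.2313]
orientation: [0.455, 0.541, 0.455, -0.541]
wrist_force: [0.2, 0.6, 0.5]
finger_gap: 0.0853
```

Run:
```python
from h import *
M,o=wshot("w2"); print(M.round(4),o["time_s"],o["joints"])
```

```text
[[ 2.000e-04  9.852e-01 -1.713e-01  5.005e-01]
 [-2.000e-04 -1.713e-01 -9.852e-01  2.023e-01]
 [-1.000e+00  3.000e-04  2.000e-04  2.313e-01]
 [ 0.000e+00  0.000e+00  0.000e+00  1.000e+00]] 3.25 [ 0.09652759  0.19964684 -0.63771851  1.6602127   0.12244387  1.32193871
 -2.30486851]
```

View pics/w2.png

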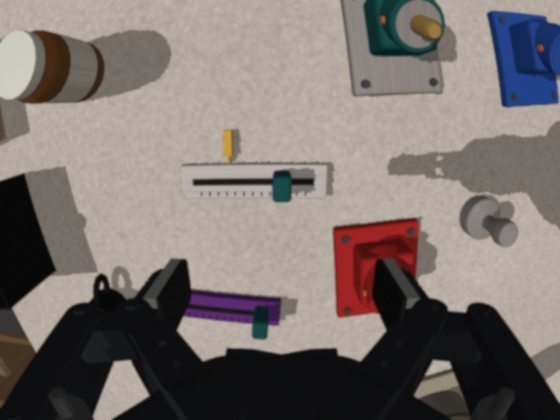

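Run:
```python
import cv2
i=cv2.imread("pics/w2.png")
cv2.imwrite("pics/c5.png",cv2.convertScaleAbs(cv2.resize(i[120:215,175:335],None,fx=5,fy=5,interpolation=cv2.INTER_CUBIC),alpha=1.8))
cv2.imwrite("pics/c6.png",cv2.convertScaleAbs(cv2.resize(i[0:100,335:460],None,fx=6,fy=6,interpolation=cv2.INTER_CUBIC),alpha=1.8))
```

```text
(no output)
```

View pics/c5.png

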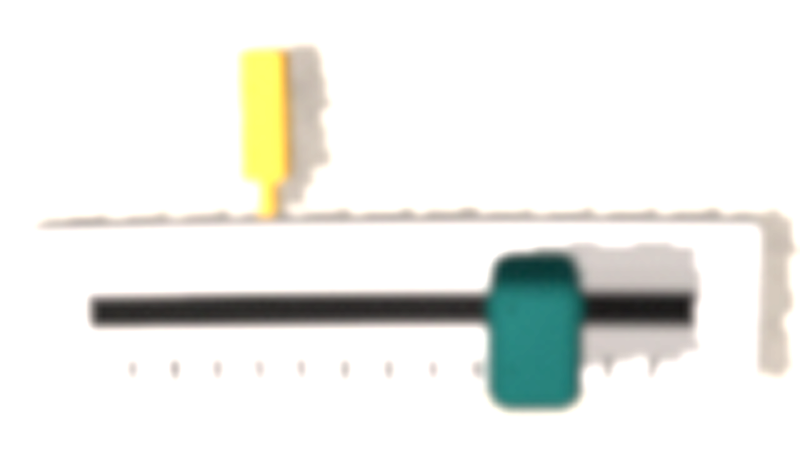

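View pics/c6.png

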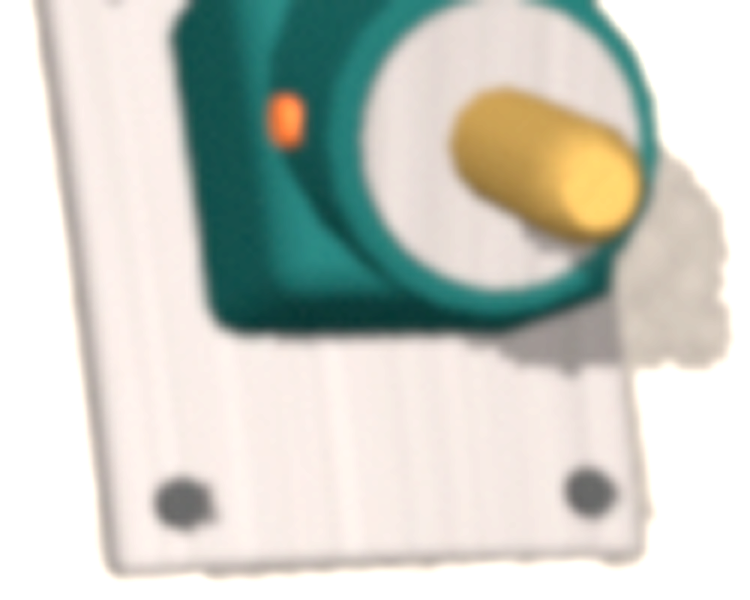

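Run:
```python
from h import *
u=lambda p:uncrop((175,120),5,p)
A=wonz("w2",u((92,311)),.014); B=wonz("w2",u((692,310)),.014); print("slot",A,B,np.linalg.norm(A-B))
ed=[wonz("w2",u(p),.014) for p in [(42,226),(758,222)]]; print("edge",ed, np.linalg.norm(ed[0]-ed[1]))
for a,b in((A,B),ed):
    y=(a-b)/np.linalg.norm(a-b); print("ydir yaw",np.degrees(np.arctan2(y[1],y[0]))-90)
y=(A-B)/np.linalg.norm(A-B); x=np.array([y[1],-y[0],0]); c=(A+B)/2
for n,p,z in [("ptr top",(264,52),.012),("ptr near",(262,180),.012),("ptr tip",(268,215),.008),("gripL",(487,350),.054),("gripR",(580,350),.054),("grip c",(534,347),.054),("grip back top edge",(534,287),.054),("grip front",(534,408),.054)]:
    w=wonz("w2",u(p),z); print(n,w.round(4),((w-c)@x).round(4),((w-c)@y).round(4))
print("center",c)
u=lambda p:uncrop((335,0),6,p)
print("nip pix",u((600,190)))
```

```text
slot [0.51394554 0.30421832 0.014     ] [0.4898739  0.16780989 0.014     ] 0.13851608459207074
edge [array([0.53579356, 0.31153612, 0.014     ]), array([0.50748751, 0.14998427, 0.014     ])] 0.1640129006700321
ydir yaw -10.00780194964861
ydir yaw -9.938108814604277
ptr top [0.5644 0.2525 0.012 ] 0.0586 0.0271
ptr near [0.536  0.2586 0.012 ] 0.0296 0.0282
ptr tip [0.5274 0.2597 0.008 ] 0.0209 0.0277
gripL [0.4978 0.2126 0.054 ] 0.0 -0.0238
gripR [0.4946 0.194  0.054 ] 0.0001 -0.0427
grip c [0.4968 0.2031 0.054 ] 0.0007 -0.0333
grip back top edge [0.509 0.201 0.054] 0.0131 -0.0333
grip front [0.4841 0.2053 0.054 ] -0.0122 -0.0334
center [0.50190972 0.23601411 0.014     ]
nip pix [434.58333333  31.25      ]
```

Emit:
{"method": "carry_out", "body": {"deltas": [{"tx": 0.045,"ty": -0.0039,"tz": 0,"ax": 0,"ay": 0,"az": 0},{"tx": 0.045,"ty": 0,"tz": 0,"ax": 0,"ay": 0,"az": 0},{"tx": 0.045,"ty": 0,"tz": 0,"ax": 0,"ay": 0,"az": 0},{"tx": 0.045,"ty": 0,"tz": 0,"ax": 0,"ay": 0,"az": 0},{"tx": 0.028,"ty": 0,"tz": 0,"ax": 0,"ay": 0,"az": 0},{"tx": 0,"ty": 0,"tz": 0,"ax": 0,"ay": 0,"az": 0}]}}

```text
time_s: 3.9
tcp_pos: [0.4939, 0.202, 0.0197]
orientation: [-0.456, -0.537, -0.458, 0.541]
wrist_force: [-0.2, -0.9, 0.7]
finger_gap: 0.0855
```

Run:
```python
from h import *
M,o=wshot("w3"); print(M.round(4),o["time_s"],o["joints"],o["wrist_force"])
```

```text
[[-0.0064  0.9866 -0.1631  0.4939]
 [-0.0019 -0.1631 -0.9866  0.202 ]
 [-1.     -0.006   0.003   0.0197]
 [ 0.      0.      0.      1.    ]] 3.9 [ 0.02835489  0.4298859  -0.58632714  1.88036658  0.29124645  0.92396502
 -2.42979612] [-0.17682352 -0.88192011  0.695646  ]
```

View pics/w3.png

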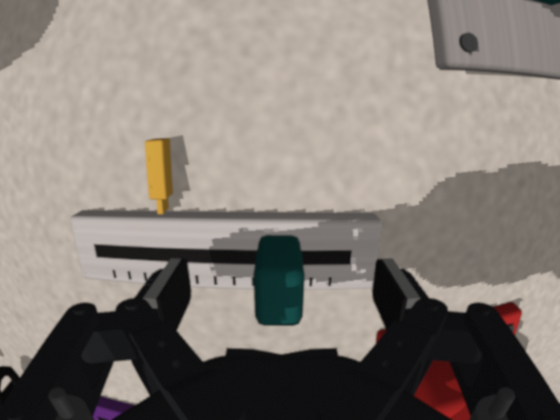

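Emit:
{"method": "carry_out", "body": {"grip": 0.0, "deltas": [{"tx": 0,"ty": 0,"tz": 0,"ax": 0,"ay": 0,"az": 0},{"tx": 0,"ty": 0,"tz": 0,"ax": 0,"ay": 0,"az": 0},{"tx": 0,"ty": 0,"tz": 0,"ax": 0,"ay": 0,"az": 0},{"tx": 0,"ty": 0,"tz": 0,"ax": 0,"ay": 0,"az": 0},{"tx": 0,"ty": 0,"tz": 0,"ax": 0,"ay": 0,"az": 0},{"tx": 0,"ty": 0,"tz": 0,"ax": 0,"ay": 0,"az": 0}]}}

```text
time_s: 4.55
tcp_pos: [0.4969, 0.2034, 0.0241]
orientation: [0.457, 0.54, 0.456, -0.54]
wrist_force: [-2.0, -0.6, 7.0]
finger_gap: 0.0192
```

```bash
python3 - <<'E'
from h import *
M,o=wshot("w4"); print(M.round(4),o["time_s"],o["wrist_force"],o["finger_gap"])
E
python3 -c "
import cv2
i=cv2.imread('pics/w4.png')[100:350,60:440];cv2.imwrite('pics/c7.png',cv2.convertScaleAbs(cv2.resize(i,None,fx=2,fy=2),alpha=1.8))"
```

```text
[[ 1.100e-03  9.861e-01 -1.660e-01  4.969e-01]
 [ 0.000e+00 -1.660e-01 -9.861e-01  2.034e-01]
 [-1.000e+00  1.100e-03 -2.000e-04  2.410e-02]
 [ 0.000e+00  0.000e+00  0.000e+00  1.000e+00]] 4.55 [-1.9803913  -0.55335878  6.99371607] 0.01923345274954071
```

View pics/c7.png

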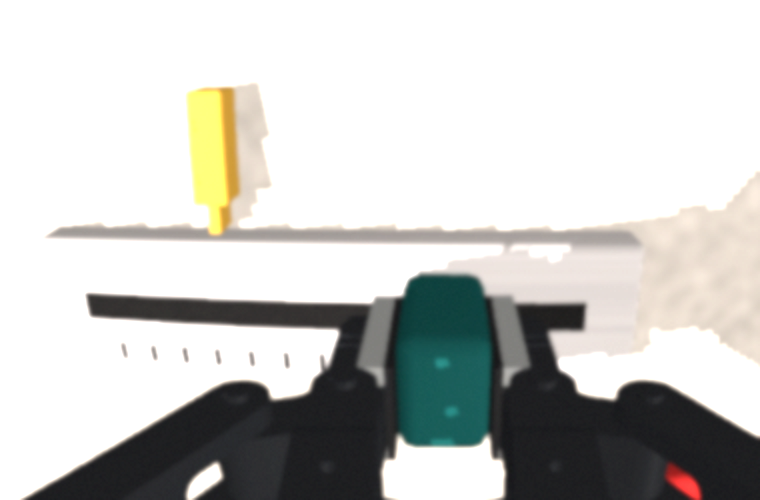

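Emit:
{"method": "carry_out", "body": {"deltas": [{"tx": 0,"ty": 0,"tz": -0.01,"ax": 0,"ay": 0,"az": 0},{"tx": 0,"ty": 0,"tz": -0.011,"ax": 0,"ay": 0,"az": 0},{"tx": 0,"ty": 0,"tz": -0.011,"ax": 0,"ay": 0,"az": 0},{"tx": 0,"ty": 0,"tz": -0.011,"ax": 0,"ay": 0,"az": 0},{"tx": 0,"ty": 0,"tz": -0.01,"ax": 0,"ay": 0,"az": 0},{"tx": 0,"ty": 0,"tz": -0.008,"ax": 0,"ay": 0,"az": 0},{"tx": 0,"ty": 0,"tz": 0,"ax": 0,"ay": 0,"az": 0},{"tx": 0,"ty": 0,"tz": 0,"ax": 0,"ay": 0,"az": 0},{"tx": 0,"ty": 0,"tz": 0,"ax": 0,"ay": 0,"az": 0}]}}

```text
time_s: 5.5
tcp_pos: [0.5075, 0.2638, 0.0242]
orientation: [0.457, 0.541, 0.456, -0.539]
wrist_force: [1.5, 1.3, 5.1]
finger_gap: 0.0192
```

Run:
```python
from h import *
M,o=wshot("w5"); print(M.round(4),o["time_s"],o["wrist_force"],o["finger_gap"],o["joints"])
c=np.array([0.50190972,0.23601411]); y=np.array([.1738,.9848]); print((M[:2,3]-c)@y)
i=cv2.imread('pics/w5.png')[100:350,100:480];cv2.imwrite('pics/c8.png',cv2.convertScaleAbs(cv2.resize(i,None,fx=2,fy=2),alpha=1.8))
```

```text
[[ 0.0019  0.9861 -0.166   0.5075]
 [ 0.0012 -0.166  -0.9861  0.2638]
 [-1.      0.0017 -0.0015  0.0242]
 [ 0.      0.      0.      1.    ]] 5.5 [1.51550261 1.32408421 5.06939843] 0.019168016574462064 [-0.08729253  0.48849176 -0.57418493  1.78605632  0.31711267  0.95775785
 -2.52990601]
0.02832453763581074
```

View pics/c8.png

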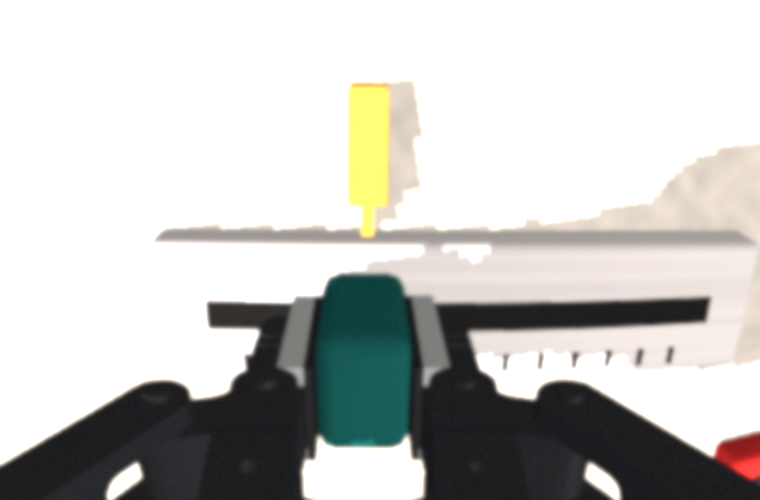

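Emit:
{"method": "carry_out", "body": {"grip": 0.085, "deltas": [{"tx": 0,"ty": 0,"tz": 0,"ax": 0,"ay": 0,"az": 0},{"tx": 0,"ty": 0,"tz": 0,"ax": 0,"ay": 0,"az": 0},{"tx": 0,"ty": 0,"tz": 0,"ax": 0,"ay": 0,"az": 0},{"tx": 0,"ty": 0,"tz": 0,"ax": 0,"ay": 0,"az": 0},{"tx": 0,"ty": 0,"tz": 0,"ax": 0,"ay": 0,"az": 0},{"tx": 0,"ty": 0,"tz": 0,"ax": 0,"ay": 0,"az": 0},{"tx": -0.02,"ty": 0,"tz": 0,"ax": 0,"ay": 0,"az": 0},{"tx": -0.045,"ty": 0,"tz": 0,"ax": 0,"ay": 0,"az": 0},{"tx": -0.045,"ty": 0,"tz": 0,"ax": 0,"ay": 0,"az": 0},{"tx": -0.045,"ty": 0,"tz": 0,"ax": 0,"ay": 0,"az": 0},{"tx": -0.045,"ty": 0,"tz": 0,"ax": 0,"ay": 0,"az": 0},{"tx": -0.02,"ty": 0,"tz": 0,"ax": 0,"ay": 0,"az": 0},{"tx": 0,"ty": 0,"tz": 0,"ax": 0,"ay": 0,"az": 0}]}}

```text
time_s: 6.85
tcp_pos: [0.5078, 0.2643, 0.2469]
orientation: [0.457, 0.542, 0.456, -0.538]
wrist_force: [0.1, 0.4, -0.7]
finger_gap: 0.0852
```

Run:
```python
from h import *
M,o=wshot("w6"); print(M.round(4),o["time_s"],o["wrist_force"],o["finger_gap"],o["joints"])
i=cv2.imread('pics/w6.png')[100:250,200:400];cv2.imwrite('pics/c9.png',cv2.convertScaleAbs(cv2.resize(i,None,fx=4,fy=4,interpolation=cv2.INTER_CUBIC),alpha=1.8))
```

```text
[[ 0.0054  0.9861 -0.1659  0.5078]
 [ 0.0021 -0.1659 -0.9861  0.2643]
 [-1.      0.0049 -0.003   0.2469]
 [ 0.      0.      0.      1.    ]] 6.85 [ 0.08224978  0.40207856 -0.65554589] 0.08517125952342866 [-0.02398667  0.26473212 -0.63929246  1.55930221  0.16171471  1.36506409
 -2.41625595]
```

View pics/c9.png

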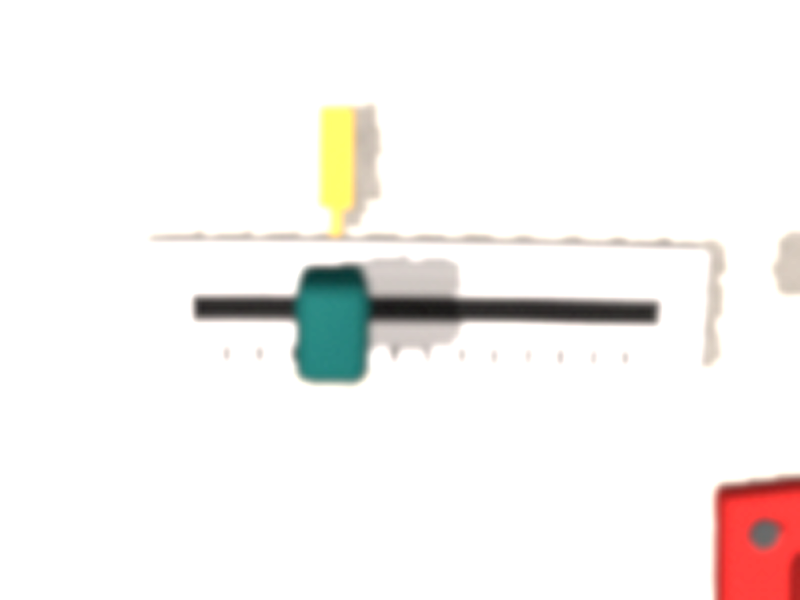

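View pics/w6.png

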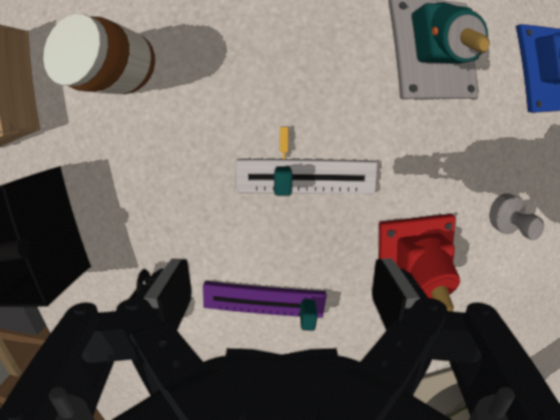

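Emit:
{"method": "carry_out", "body": {"deltas": [{"tx": 0,"ty": 0.0252,"tz": 0.0392,"ax": 0,"ay": 0,"az": 0},{"tx": 0,"ty": 0.0252,"tz": 0.0392,"ax": 0,"ay": 0,"az": 0},{"tx": 0,"ty": 0.0252,"tz": 0.0392,"ax": 0,"ay": 0,"az": 0},{"tx": 0,"ty": 0.0252,"tz": 0.0392,"ax": 0,"ay": 0,"az": 0},{"tx": 0,"ty": 0.0252,"tz": 0.0392,"ax": 0,"ay": 0,"az": 0},{"tx": 0,"ty": 0,"tz": 0,"ax": -5,"ay": 0,"az": 0},{"tx": 0,"ty": 0,"tz": 0,"ax": 0,"ay": 0,"az": 0},{"tx": 0,"ty": 0,"tz": 0,"ax": 0,"ay": 0,"az": 0}]}}

```text
time_s: 7.7
tcp_pos: [0.5977, 0.0504, 0.2423]
orientation: [-0.479, -0.519, -0.48, 0.52]
wrist_force: [-0.7, 0.6, 0.3]
finger_gap: 0.0853
```

Run:
```python
from h import *
M,o=wshot("w7"); print(M.round(4),o["time_s"],o["wrist_force"],o["finger_gap"],o["joints"])
i=cv2.imread('pics/w7.png')[60:260,170:400];cv2.imwrite('pics/c10.png',cv2.convertScaleAbs(cv2.resize(i,None,fx=3,fy=3,interpolation=cv2.INTER_CUBIC),alpha=1.8))
```

```text
[[-1.700e-03  9.968e-01 -7.990e-02  5.977e-01]
 [ 5.000e-04 -7.990e-02 -9.968e-01  5.040e-02]
 [-1.000e+00 -1.700e-03 -4.000e-04  2.423e-01]
 [ 0.000e+00  0.000e+00  0.000e+00  1.000e+00]] 7.7 [-0.66199281  0.55211826  0.25534144] 0.08526668732702386 [ 0.25558135  0.31685628 -0.51905756  1.49188971  0.15726256  1.37619082
 -1.9234605 ]
```

View pics/c10.png

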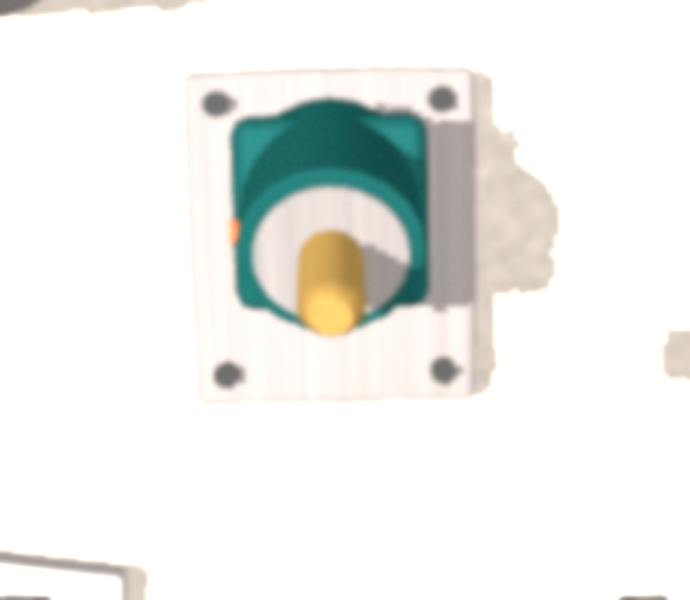

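```bash
cat > m3.py <<'E'
from h import *
u=lambda p:uncrop((170,60),3,p)
a=lambda p:uncrop((165,155),5,p); s=lambda p:uncrop((210,175),5,p)
tip=[-.01437,0,.1158]; h=.016
W=[("w7",u(p),m) for p,m in [((188,75),[.065,.055,h]),((470,70),[.065,-.055,h]),((473,396),[-.065,-.055,h]),((203,402),[-.065,.055,h]),((332,312),tip),((332,254),[0,0,.085])]]
p,r=fit(W,[.64,.047,-.07]); print("wrist",p,np.degrees(p[2]),r.round(1).tolist())
pf,r=fit(W[:4],[.64,.047,-.07]); print("foot only",pf,np.degrees(pf[2]),r.round(1).tolist())
t=T2(p,[tip])[0]; print("tip",t,"by foot",T2(pf,[tip])[0]," direct", wonz("w7",u((332,312)),.1158), "face direct",wonz("w7",u((332,254)),.085))
print("top tip direct",onz("top",a((561,147)),.1158),"side dir",onz("side",s((238,78)),.1158))
E
python3 m3.py
```

```text
wrist [ 0.64117463  0.04821673 -0.05425293] -3.108463724592891 [[-2.3, -1.4], [1.7, -2.3], [1.2, 1.0], [-2.0, 1.2], [0.2, 0.8], [-0.1, -0.4]]
foot only [ 0.64053287  0.04780448 -0.05504898] -3.154074331333803 [[-1.9, -0.9], [2.1, -1.7], [1.5, 1.5], [-1.7, 1.7]]
tip [0.62682578 0.04899596 0.1158    ] by foot [0.62618464 0.04859514 0.1158    ]  direct [0.62753712 0.04912653 0.1158    ] face direct [0.64079335 0.04815853 0.085     ]
top tip direct [0.63008447 0.04978198 0.1158    ] side dir [0.62675505 0.05153351 0.1158    ]
```

Emit:
{"method": "carry_out", "body": {"deltas": [{"tx": 0,"ty": -0.0095,"tz": 0.0401,"ax": 0,"ay": 0,"az": 0},{"tx": 0,"ty": -0.0095,"tz": 0.0401,"ax": 0,"ay": 0,"az": 0},{"tx": 0,"ty": -0.0095,"tz": 0.0401,"ax": 0,"ay": 0,"az": 0},{"tx": 0,"ty": -0.0095,"tz": 0.0401,"ax": 0,"ay": 0,"az": 0},{"tx": 0,"ty": -0.0095,"tz": 0.0401,"ax": 0,"ay": 0,"az": 0},{"tx": 0,"ty": -0.0095,"tz": 0.0401,"ax": 0,"ay": 0,"az": 0},{"tx": 0,"ty": -0.0095,"tz": 0.0401,"ax": 0,"ay": 0,"az": 0},{"tx": 0,"ty": -0.0095,"tz": 0.0401,"ax": 0,"ay": 0,"az": 0},{"tx": 0,"ty": 0,"tz": 0,"ax": -7.2,"ay": 0,"az": 0},{"tx": 0,"ty": 0,"tz": 0,"ax": -7.2,"ay": 0,"az": 0},{"tx": 0,"ty": 0,"tz": 0,"ax": -7.2,"ay": 0,"az": 0},{"tx": 0,"ty": 0,"tz": 0,"ax": -7.2,"ay": 0,"az": 0},{"tx": 0,"ty": 0,"tz": 0,"ax": -7.2,"ay": 0,"az": 0},{"tx": 0,"ty": 0,"tz": 0,"ax": 0,"ay": 0,"az": 0},{"tx": 0,"ty": 0,"tz": 0,"ax": 0,"ay": 0,"az": 0}]}}

```text
time_s: 9.25
tcp_pos: [0.4973, -0.2637, 0.2432]
orientation: [0.616, 0.347, 0.616, -0.347]
wrist_force: [0.7, 1.0, 0.5]
finger_gap: 0.0853
```

Run:
```python
from h import *
M,o=wshot("w8"); print(M.round(4),o["time_s"],o["wrist_force"],o["finger_gap"],o["joints"])
print("err in tool:", M[:3,:3].T@(np.array([.4965,-.263,.0412])-M[:3,3]), "yaw",np.degrees(np.arctan2(M[1,2],M[0,2])))
i=cv2.imread('pics/w8.png')[130:230,230:340];cv2.imwrite('pics/c11.png',cv2.convertScaleAbs(cv2.resize(i,None,fx=6,fy=6,interpolation=cv2.INTER_CUBIC),alpha=1.8))
```

```text
[[ 0.000e+00  8.548e-01  5.190e-01  4.973e-01]
 [ 1.000e-04  5.190e-01 -8.548e-01 -2.637e-01]
 [-1.000e+00  0.000e+00 -0.000e+00  2.432e-01]
 [ 0.000e+00  0.000e+00  0.000e+00  1.000e+00]] 9.25 [0.6764317  0.95456443 0.53810355] 0.08526230971314218 [ 0.74049624  0.21450447 -0.38671305  1.59523175  0.08235254  1.34799978
 -0.68154646]
err in tool: [ 0.20204027 -0.00036331 -0.00104049] yaw -58.735337372666095
```

View pics/c11.png

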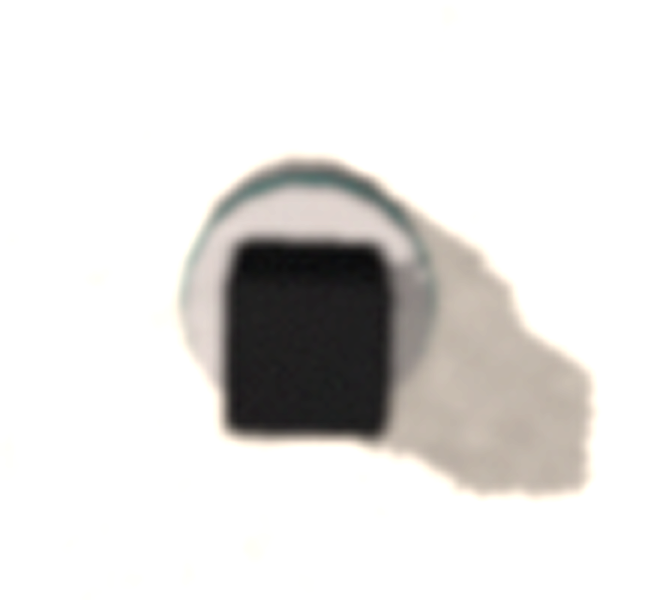

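Emit:
{"method": "carry_out", "body": {"deltas": [{"tx": 0.045,"ty": 0,"tz": -0.0005,"ax": 0,"ay": 0,"az": 0},{"tx": 0.045,"ty": 0,"tz": 0,"ax": 0,"ay": 0,"az": 0},{"tx": 0.045,"ty": 0,"tz": 0,"ax": 0,"ay": 0,"az": 0},{"tx": 0.035,"ty": 0,"tz": 0,"ax": 0,"ay": 0,"az": 0},{"tx": 0.02,"ty": 0,"tz": 0,"ax": 0,"ay": 0,"az": 0},{"tx": 0.009,"ty": 0,"tz": 0,"ax": 0,"ay": 0,"az": 0},{"tx": 0,"ty": 0,"tz": 0,"ax": 0,"ay": 0,"az": 0},{"tx": 0,"ty": 0,"tz": 0,"ax": 0,"ay": 0,"az": 0},{"tx": 0,"ty": 0,"tz": 0,"ax": 0,"ay": 0,"az": 0}]}}

```text
time_s: 10.2
tcp_pos: [0.4978, -0.2645, 0.0458]
orientation: [0.618, 0.346, 0.616, -0.346]
wrist_force: [0.5, 0.3, 0.2]
finger_gap: 0.0846
```

Run:
```python
from h import *
M,o=wshot("w9"); print(M.round(4),o["time_s"],o["wrist_force"],o["finger_gap"])
```

```text
[[ 0.0022  0.8534  0.5213  0.4978]
 [-0.0013  0.5213 -0.8534 -0.2645]
 [-1.      0.0012  0.0022  0.0458]
 [ 0.      0.      0.      1.    ]] 10.2 [0.48278066 0.28043991 0.18959203] 0.08460869477696384
```

View pics/w9.png

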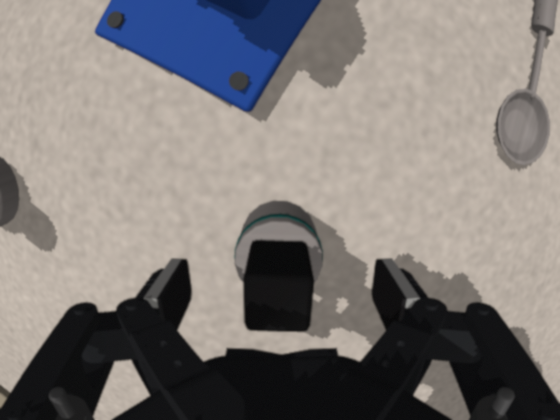

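Emit:
{"method": "carry_out", "body": {"grip": 0.0, "deltas": [{"tx": 0.002,"ty": -0.001,"tz": 0,"ax": 0,"ay": 0,"az": 0},{"tx": 0,"ty": 0,"tz": 0,"ax": 0,"ay": 0,"az": 0},{"tx": 0,"ty": 0,"tz": 0,"ax": 0,"ay": 0,"az": 0},{"tx": 0,"ty": 0,"tz": 0,"ax": 0,"ay": 0,"az": 0},{"tx": 0,"ty": 0,"tz": 0,"ax": 0,"ay": 0,"az": 0},{"tx": 0,"ty": 0,"tz": 0,"ax": 0,"ay": 0,"az": 0},{"tx": 0,"ty": 0,"tz": 0,"ax": 0,"ay": 0,"az": 0}]}}

```text
time_s: 10.95
tcp_pos: [0.4961, -0.2646, 0.0425]
orientation: [0.617, 0.346, 0.617, -0.346]
wrist_force: [-0.5, -0.6, 2.8]
finger_gap: 0.0273
```

Run:
```python
from h import *
M,o=wshot("w10"); print(M.round(4),o["time_s"],o["wrist_force"],o["finger_gap"])
```

```text
[[ 2.000e-04  8.531e-01  5.218e-01  4.961e-01]
 [-1.000e-04  5.218e-01 -8.531e-01 -2.646e-01]
 [-1.000e+00  1.000e-04  2.000e-04  4.250e-02]
 [ 0.000e+00  0.000e+00  0.000e+00  1.000e+00]] 10.95 [-0.54328947 -0.59324683  2.77623606] 0.027324286807124672
```

View pics/w10.png

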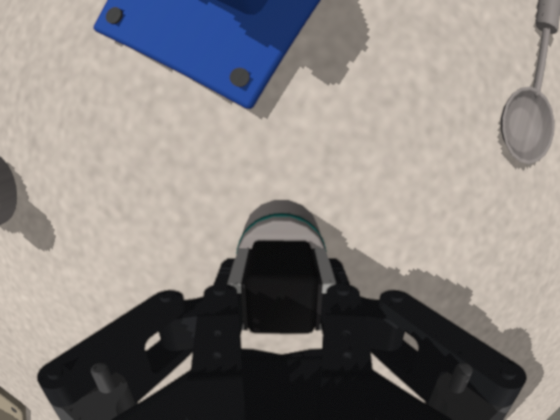

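Emit:
{"method": "carry_out", "body": {"deltas": [{"tx": -0.02,"ty": 0,"tz": 0,"ax": 0,"ay": 0,"az": 0},{"tx": -0.04,"ty": 0,"tz": 0,"ax": 0,"ay": 0,"az": 0},{"tx": -0.04,"ty": 0,"tz": 0,"ax": 0,"ay": 0,"az": 0},{"tx": -0.04,"ty": 0,"tz": 0,"ax": 0,"ay": 0,"az": 0},{"tx": -0.04,"ty": 0,"tz": 0,"ax": 0,"ay": 0,"az": 0},{"tx": -0.03,"ty": 0,"tz": 0,"ax": 0,"ay": 0,"az": 0},{"tx": 0,"ty": 0,"tz": 0,"ax": 7,"ay": 0,"az": 0},{"tx": 0,"ty": 0,"tz": 0,"ax": 7,"ay": 0,"az": 0},{"tx": 0,"ty": 0,"tz": 0,"ax": 7,"ay": 0,"az": 0},{"tx": 0,"ty": 0,"tz": 0,"ax": 7,"ay": 0,"az": 0},{"tx": 0,"ty": 0,"tz": 0,"ax": 6.6,"ay": 0,"az": 0},{"tx": 0,"ty": 0,"tz": 0,"ax": 0,"ay": 0,"az": 0}]}}

```text
time_s: 12.2
tcp_pos: [0.4957, -0.2645, 0.2517]
orientation: [-0.485, -0.514, -0.486, 0.514]
wrist_force: [-0.3, 0.5, -2.6]
finger_gap: 0.0275
```

```bash
cat >> h.py <<'E'
def target(tip=(.627,.049,.1158),psi=np.radians(-3.2),along=.0675):
    s,c=np.sin(np.radians(25)),np.cos(np.radians(25)); n=np.array([-s*np.cos(psi),-s*np.sin(psi),c])
    z=np.array([np.sin(psi),-np.cos(psi),0]); x=-n; y=np.cross(z,x); M=np.eye(4); M[:3,:3]=np.c_[x,y,z]; M[:3,3]=np.array(tip)+n*along; return M
def delta(M,Tt):
    D=np.linalg.inv(M)@Tt; return D[:3,3].round(4),np.degrees(R.from_matrix(D[:3,:3]).as_rotvec()).round(2)
E
python3 - <<'E'
from h import *
M,o=wshot("w11"); print(M.round(4),o["time_s"],o["wrist_force"],o["finger_gap"],o["joints"])
print(delta(M,target(along=.09)))
cv2.imwrite("pics/s1.png",cam("side")[:,:,::-1])
E
```

```text
[[-9.000e-04  9.984e-01 -5.680e-02  4.957e-01]
 [ 4.000e-04 -5.680e-02 -9.984e-01 -2.645e-01]
 [-1.000e+00 -1.000e-03 -3.000e-04  2.517e-01]
 [ 0.000e+00  0.000e+00  0.000e+00  1.000e+00]] 12.2 [-0.25552911  0.4834185  -2.62379732] 0.02749520559828231 [ 0.69684165  0.20328611 -0.33210261  1.58674461  0.06729805  1.36385227
 -1.27045815]
(array([ 0.0544,  0.0753, -0.3204]), array([-6.000e-02, -1.000e-02,  2.505e+01]))
```

View pics/s1.png

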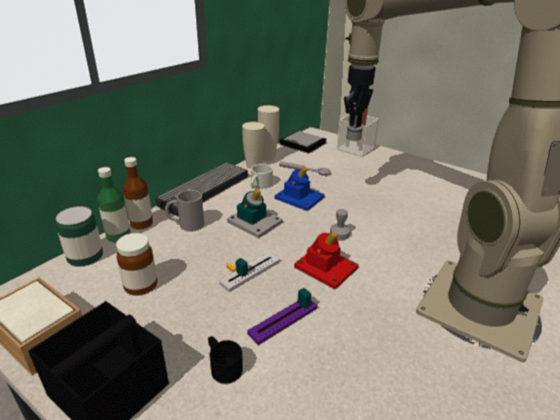

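Emit:
{"method": "carry_out", "body": {"deltas": [{"tx": 0,"ty": 0.0094,"tz": -0.04,"ax": 0,"ay": 0,"az": 0},{"tx": 0,"ty": 0.0094,"tz": -0.04,"ax": 0,"ay": 0,"az": 0},{"tx": 0,"ty": 0.0094,"tz": -0.04,"ax": 0,"ay": 0,"az": 0},{"tx": 0,"ty": 0.0094,"tz": -0.04,"ax": 0,"ay": 0,"az": 0},{"tx": 0,"ty": 0.0094,"tz": -0.04,"ax": 0,"ay": 0,"az": 0},{"tx": 0,"ty": 0.0094,"tz": -0.04,"ax": 0,"ay": 0,"az": 0},{"tx": 0,"ty": 0.0094,"tz": -0.04,"ax": 0,"ay": 0,"az": 0},{"tx": 0,"ty": 0.0094,"tz": -0.04,"ax": 0,"ay": 0,"az": 0},{"tx": 0,"ty": 0,"tz": 0,"ax": 0,"ay": 0,"az": 5},{"tx": 0,"ty": 0,"tz": 0,"ax": 0,"ay": 0,"az": 5},{"tx": 0,"ty": 0,"tz": 0,"ax": 0,"ay": 0,"az": 5},{"tx": 0,"ty": 0,"tz": 0,"ax": 0,"ay": 0,"az": 5},{"tx": 0,"ty": 0,"tz": 0,"ax": 0,"ay": 0,"az": 5},{"tx": 0,"ty": 0,"tz": 0,"ax": 0,"ay": 0,"az": 0},{"tx": 0,"ty": 0,"tz": 0,"ax": 0,"ay": 0,"az": 0}]}}

```text
time_s: 13.8
tcp_pos: [0.5884, 0.0505, 0.2525]
orientation: [0.586, 0.606, 0.364, -0.397]
wrist_force: [1.2, -0.4, -2.5]
finger_gap: 0.0272
```

Run:
```python
from h import *
M,o=wshot("w12"); print(M.round(4),o["time_s"],o["wrist_force"],o["finger_gap"],o["joints"])
for a in (.09,.0675): print(delta(M,target(along=a)))
```

```text
[[ 0.4205  0.9057 -0.0538  0.5884]
 [-0.0239 -0.0482 -0.9986  0.0505]
 [-0.907   0.4212  0.0014  0.2525]
 [ 0.      0.      0.      1.    ]] 13.8 [ 1.16107904 -0.42072294 -2.51695816] 0.02724784595256176 [ 0.34474057 -0.02797134 -0.56066505  1.89128577  0.13235726  0.85842113
 -1.90864923]
(array([ 0.0503, -0.0227, -0.0008]), array([0.14, 0.02, 0.09]))
(array([ 0.0728, -0.0227, -0.0008]), array([0.14, 0.02, 0.09]))
```

View pics/w12.png

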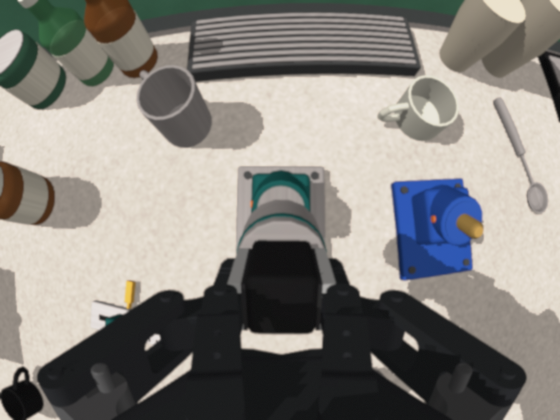

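Emit:
{"method": "carry_out", "body": {"deltas": [{"tx": 0.012,"ty": -0.0115,"tz": 0,"ax": 0,"ay": 0,"az": 0},{"tx": 0.013,"ty": -0.0112,"tz": -0.0008,"ax": 0,"ay": 0,"az": 0},{"tx": 0.013,"ty": 0,"tz": 0,"ax": 0,"ay": 0,"az": 0},{"tx": 0.012,"ty": 0,"tz": 0,"ax": 0,"ay": 0,"az": 0},{"tx": 0.012,"ty": 0,"tz": 0,"ax": 0,"ay": 0,"az": 0},{"tx": 0.006,"ty": 0,"tz": 0,"ax": 0,"ay": 0,"az": 0},{"tx": 0,"ty": 0,"tz": 0,"ax": 0,"ay": 0,"az": 0},{"tx": 0,"ty": 0,"tz": 0,"ax": 0,"ay": 0,"az": 0}]}}

```text
time_s: 14.65
tcp_pos: [0.5971, 0.0512, 0.1813]
orientation: [0.586, 0.607, 0.363, -0.396]
wrist_force: [0.4, -0.1, -2.1]
finger_gap: 0.0274
```

Run:
```python
from h import *
M,o=wshot("w13"); print(M.round(4),o["time_s"],o["wrist_force"],o["finger_gap"],o["joints"])
for a in (.0675,.0105): print(delta(M,target(along=a)))
s=cam("side")[:,:,::-1]; t=cam("top")[:,:,::-1]
cr=lambda i,x,y,w,h,k: cv2.convertScaleAbs(cv2.resize(i[y:y+h,x:x+w],None,fx=k,fy=k,interpolation=cv2.INTER_CUBIC),alpha=1.5)
cv2.imwrite("pics/s2.png",cr(s,200,130,120,110,5)); 
w=cv2.imread("pics/w13.png"); cv2.imwrite("pics/c13.png",cr(w,180,110,200,150,4))
```

```text
[[ 4.221e-01  9.049e-01 -5.490e-02  5.971e-01]
 [-2.310e-02 -4.980e-02 -9.985e-01  5.120e-02]
 [-9.063e-01  4.227e-01 -2.000e-04  1.813e-01]
 [ 0.000e+00  0.000e+00  0.000e+00  1.000e+00]] 14.65 [ 0.43015376 -0.14140633 -2.13636547] 0.02741186690600109 [ 0.32951117  0.06311715 -0.57056038  1.9674138   0.23693225  0.71331009
 -2.00620297]
(array([ 0.0045, -0.0005,  0.0005]), array([ 0.04, -0.03, -0.01]))
(array([ 0.0615, -0.0005,  0.0005]), array([ 0.04, -0.03, -0.01]))
```

View pics/s2.png

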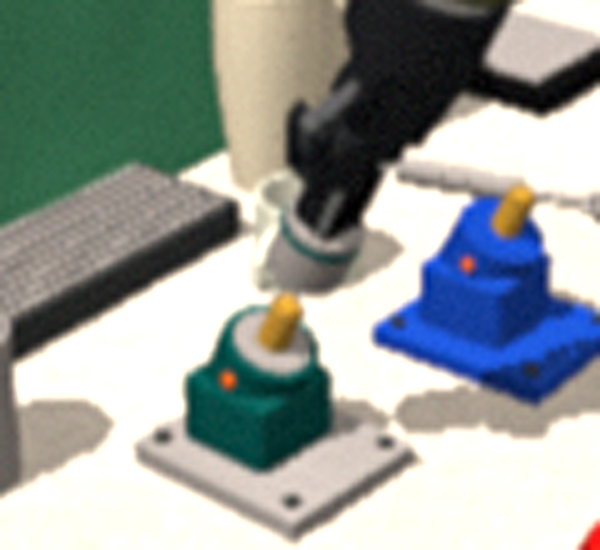

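View pics/c13.png

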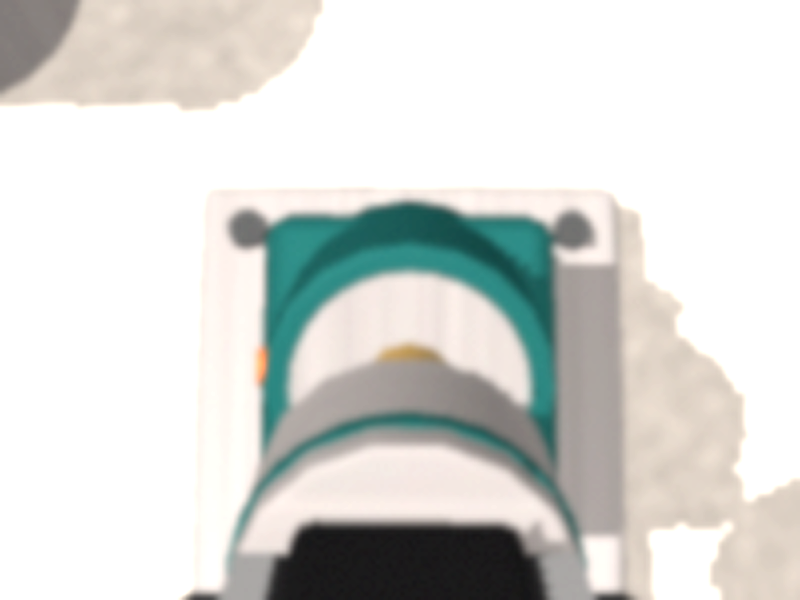

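Run:
```python
from h import *
im=cv2.imread("pics/s2.png")
M,o=pose(); X=M
def draw(P,col):
    q=(proj("side",P)-np.array([200,130])+.5)*5-.5
    cv2.polylines(im,[np.round(q).astype(int)],True,col,1)
th=np.linspace(0,2*np.pi,40)
def circ(Mx,a,r): return (Mx[:3,3]+Mx[:3,0]*a+ (np.outer(np.cos(th),Mx[:3,1])+np.outer(np.sin(th),Mx[:3,2]))*r)
draw(circ(M,.0425,.023),(0,0,255)); draw(circ(M,.0025,.023),(0,0,255))
T=target(along=0)
draw(circ(T,0,.006),(255,0,0)); draw(circ(T,.034,.010),(255,0,0)); draw(circ(T,.034,.03),(255,0,0))
cv2.imwrite("pics/s2o.png",im)
```

```text
(no output)
```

View pics/s2o.png

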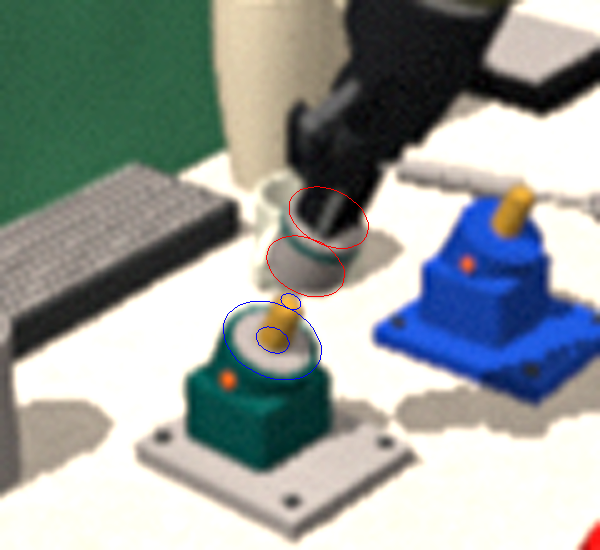

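Emit:
{"method": "carry_out", "body": {"deltas": [{"tx": 0.01,"ty": -0.0005,"tz": 0.0005,"ax": 0,"ay": 0,"az": 0},{"tx": 0.01,"ty": 0,"tz": 0,"ax": 0,"ay": 0,"az": 0},{"tx": 0.006,"ty": 0,"tz": 0,"ax": 0,"ay": 0,"az": 0},{"tx": 0.005,"ty": 0,"tz": 0,"ax": 0,"ay": 0,"az": 0},{"tx": 0.005,"ty": 0,"tz": 0,"ax": 0,"ay": 0,"az": 0},{"tx": 0,"ty": 0,"tz": 0,"ax": 0,"ay": 0,"az": 0},{"tx": 0,"ty": 0,"tz": 0,"ax": 0,"ay": 0,"az": 0}]}}

```text
time_s: 15.5
tcp_pos: [0.6116, 0.0499, 0.1482]
orientation: [0.586, 0.607, 0.363, -0.396]
wrist_force: [0.3, 0.3, -2.4]
finger_gap: 0.0275
```

```bash
cat > st.py <<'E'
from h import *
import sys
k=sys.argv[1]
M,o=wshot("w"+k); f=M[:3,:3].T@o["wrist_force"]; print(o["time_s"],"F tool",f.round(2),"torque",o["torque"].round(2),o["finger_gap"])
D=np.linalg.inv(target(along=0))@M; print("along tip",-D[0,3].round(4),"lat y,z",D[1:3,3].round(4),delta(M,target(along=.0105)))
s=cam("side")[:,:,::-1]
cr=lambda i,x,y,w,h,k: cv2.convertScaleAbs(cv2.resize(i[y:y+h,x:x+w],None,fx=k,fy=k,interpolation=cv2.INTER_CUBIC),alpha=1.5)
cv2.imwrite(f"pics/s{k}.png",np.hstack([cr(s,215,140,90,100,4),cr(cv2.imread(f"pics/w{k}.png"),210,110,140,133,3)[:399][:400]] ) if 0 else cr(s,215,140,90,100,5))
cv2.imwrite(f"pics/cw{k}.png",cr(cv2.imread(f"pics/w{k}.png"),180,110,200,150,3))
E
python3 st.py 14
```

```text
15.5 F tool [ 2.25 -0.77 -0.32] torque [-0.01  0.7   0.  ] 0.027455403411077856
along tip 0.0359 lat y,z [-0.0003 -0.    ] (array([0.0254, 0.0003, 0.    ]), array([ 0.05, -0.03,  0.  ]))
```

View pics/s14.png

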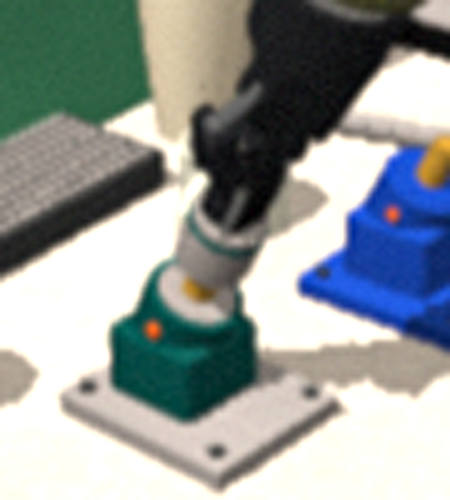

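View pics/cw14.png

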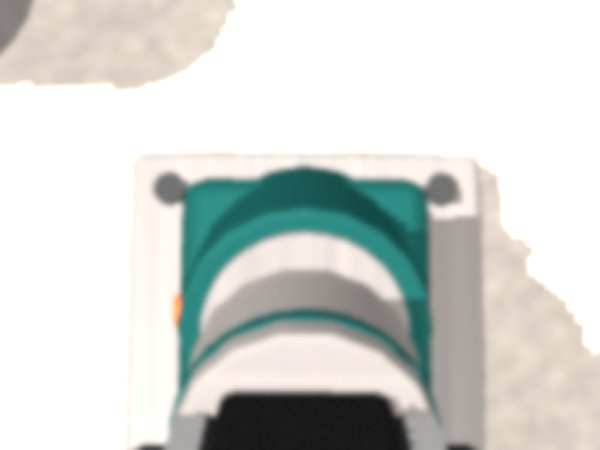

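Emit:
{"method": "carry_out", "body": {"deltas": [{"tx": 0.003,"ty": 0,"tz": 0,"ax": 0,"ay": 0,"az": 0},{"tx": 0.003,"ty": 0,"tz": 0,"ax": 0,"ay": 0,"az": 0},{"tx": 0.003,"ty": 0,"tz": 0,"ax": 0,"ay": 0,"az": 0},{"tx": 0.003,"ty": 0,"tz": 0,"ax": 0,"ay": 0,"az": 0},{"tx": 0.0015,"ty": 0,"tz": 0,"ax": 0,"ay": 0,"az": 0},{"tx": 0,"ty": 0,"tz": 0,"ax": 0,"ay": 0,"az": 0},{"tx": 0,"ty": 0,"tz": 0,"ax": 0,"ay": 0,"az": 0}]}}

```text
time_s: 16.3
tcp_pos: [0.6173, 0.0495, 0.136]
orientation: [0.586, 0.607, 0.363, -0.396]
wrist_force: [-0.8, 0.2, -2.3]
finger_gap: 0.0276
```

```bash
python3 st.py 15
```

```text
16.3 F tool [ 1.77 -1.68 -0.19] torque [0.07 0.64 0.02] 0.027646929054810324
along tip 0.0224 lat y,z [-0.0003  0.    ] (array([ 0.0119,  0.0003, -0.    ]), array([ 0.05, -0.02, -0.  ]))
```

Free entry, no significant force. Now press.

Emit:
{"method": "carry_out", "body": {"deltas": [{"tx": 0.002,"ty": 0,"tz": 0,"ax": 0,"ay": 0,"az": 0},{"tx": 0.002,"ty": 0,"tz": 0,"ax": 0,"ay": 0,"az": 0},{"tx": 0.002,"ty": 0,"tz": 0,"ax": 0,"ay": 0,"az": 0},{"tx": 0,"ty": 0,"tz": 0,"ax": 0,"ay": 0,"az": 0}]}}

```text
time_s: 16.8
tcp_pos: [0.6201, 0.0494, 0.1307]
orientation: [0.586, 0.607, 0.363, -0.396]
wrist_force: [-3.9, -0.4, 3.8]
finger_gap: 0.0274
```

```bash
python3 st.py 16
```

```text
16.8 F tool [-5.03 -1.89  0.61] torque [ 0.    0.65 -0.01] 0.02740927734353812
along tip 0.0164 lat y,z [ 0. -0.] (array([ 0.0059, -0.    ,  0.    ]), array([ 0.05, -0.03, -0.04]))
```

Emit:
{"method": "carry_out", "body": {"deltas": [{"tx": 0.002,"ty": 0,"tz": 0,"ax": 0,"ay": 0,"az": 0},{"tx": 0.002,"ty": 0,"tz": 0,"ax": 0,"ay": 0,"az": 0},{"tx": 0.002,"ty": 0,"tz": 0,"ax": 0,"ay": 0,"az": 0},{"tx": 0,"ty": 0,"tz": 0,"ax": 0,"ay": 0,"az": 0}]}}

```text
time_s: 17.3
tcp_pos: [0.6226, 0.0493, 0.1258]
orientation: [0.586, 0.607, 0.363, -0.396]
wrist_force: [-8.9, -1.5, 11.6]
finger_gap: 0.0273
```

```bash
python3 st.py 17
```

```text
17.3 F tool [-14.2   -3.08   1.99] torque [-0.09  1.17 -0.06] 0.027289627066426285
along tip 0.0109 lat y,z [ 0.0002 -0.0001] (array([ 0.0004, -0.0002,  0.0001]), array([ 0.06,  0.  , -0.04]))
```

Emit:
{"method": "carry_out", "body": {"deltas": [{"tx": 0.001,"ty": 0,"tz": 0,"ax": 0,"ay": 0,"az": 0},{"tx": 0,"ty": 0,"tz": 0,"ax": 0,"ay": 0,"az": 0},{"tx": 0,"ty": 0,"tz": 0,"ax": 0,"ay": 0,"az": 0}]}}

```text
time_s: 17.7
tcp_pos: [0.6229, 0.0493, 0.1257]
orientation: [0.586, 0.606, 0.363, -0.396]
wrist_force: [-18.8, -1.7, 22.5]
finger_gap: 0.0271
```

```bash
python3 st.py 18
```

```text
17.7 F tool [-28.27  -7.42   2.79] torque [-0.24  2.24 -0.15] 0.027123804557788348
along tip 0.0107 lat y,z [ 0.0005 -0.0001] (array([ 0.0002, -0.0005,  0.0001]), array([ 0.07,  0.03, -0.06]))
```

View pics/s18.png

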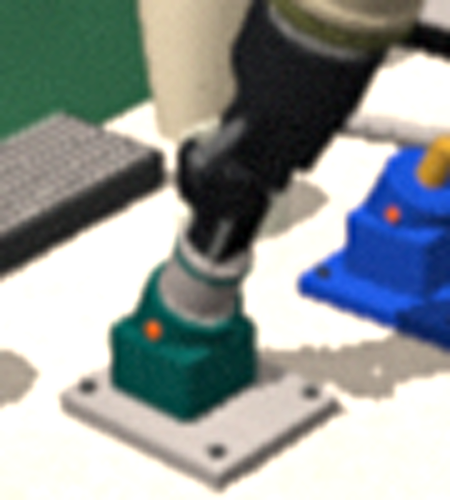

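View pics/cw18.png

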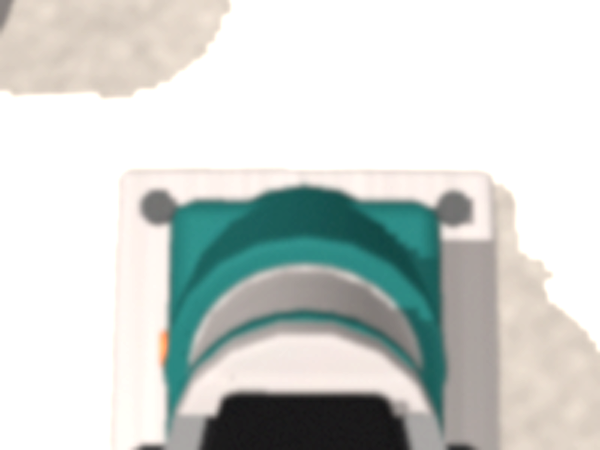

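Emit:
{"method": "carry_out", "body": {"deltas": [{"tx": 0,"ty": -0.0003,"tz": 0,"ax": 0,"ay": 0,"az": 0},{"tx": 0,"ty": 0,"tz": 0,"ax": 0,"ay": 0,"az": 0},{"tx": 0,"ty": 0,"tz": 0,"ax": 0,"ay": 0,"az": 0},{"tx": 0,"ty": 0,"tz": 0,"ax": 0,"ay": 0,"az": 0},{"tx": 0,"ty": 0,"tz": 0,"ax": 0,"ay": 0,"az": 0}]}}

```text
time_s: 18.3
tcp_pos: [0.6228, 0.0493, 0.1257]
orientation: [0.586, 0.607, 0.363, -0.396]
wrist_force: [-18.2, -1.3, 21.9]
finger_gap: 0.0272
```

```bash
python3 st.py 19
python3 - <<'E'
from h import *
cv2.imwrite("pics/t2.png",cam("top")[:,:,::-1])
E
```

```text
18.3 F tool [-27.5   -7.06   2.3 ] torque [-0.21  2.03 -0.17] 0.027189513329954416
along tip 0.0107 lat y,z [ 0.0003 -0.0001] (array([ 0.0002, -0.0003,  0.0001]), array([ 0.07,  0.03, -0.08]))
```

View pics/t2.png

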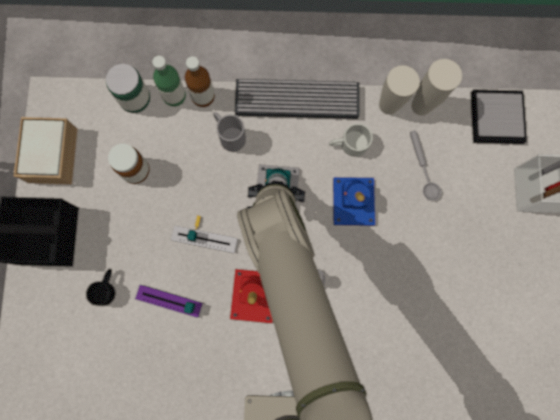

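View pics/w19.png

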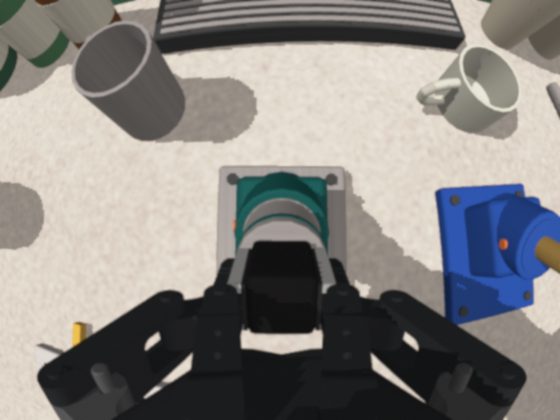

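Run:
```python
from plant import job_done, readout
print(job_done()); o=readout.observe(); print(o["time_s"],o["tcp_pos"],o["wrist_force"],o["finger_gap"])
```

```text
the job is handed in; nothing more can be done
None
the job is handed in; nothing more can be done
```

I slid the teal bypass grip to the yellow pointer, then pressed the steel coupler onto the tilted nipple. I handed the job in at about 18.3 s, with the arm still gripping the coupler and pushing. The hand-in gave no verdict.

- **Bypass:** I moved the grip about 61 mm along its track. In the wrist picture taken after I let go, it stood level with the pointer to within about 1–2 mm.
- **Coupler:** It entered freely, and I pressed it in along the nipple's axis, within about 0.5 mm and 0.1° of the nipple pose I measured.
    - **Depth:** The tool stopped 10.7 mm from the nipple's original tip position. I had predicted 10.5 mm for full travel.
    - **Force:** The push rose to about 28 N and held. The last 1 mm commanded moved the tool only 0.2 mm, so it was against a hard stop.
- **Surroundings:** In the last top picture the jug, cups, jar and spoon look unmoved. The tamper was mostly hidden under the arm, so I could not check it fully.
- **Not seen directly:** I inferred the snap from depth and force, because I did not watch the orange pin pop. The side camera disagreed with the robot's own position by about 2 mm for the coupler's bell. I put that down to camera calibration, since the coupler went on without resistance.

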